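# Shut the labeller's roll cover and hold its sprung roller arm open

### The arm

A 6-joint arm with a two-finger parallel gripper is mounted at the origin on a cart in front of the work surface, level with it; the furniture and walls round the work are solid. World frame = base frame: x ahead of the robot, y to its left, z up, the work surface at z = 0. Lengths are in m, angles in rad, forces in N, time in s.
With the tool pointing down it reaches from about 0.325 to 0.775 m from the base axis. Payload 5.5 kg.
Tool frame: the origin (TCP) lies between the finger pads; the fingertips stand 8 mm ahead of it and the grasp point (between the pads) lies 11 mm behind it (tcp_to_tips is the distance from the TCP to the fingertips, in m); z points along the fingers, y is the direction in which the jaws open and shut (so a half turn about z gives the same grasp; the last joint's range is limited). The gripper opens to 88 mm and grips with 3 to 60 N. Pads are 20 mm wide; open, the fingers measure 115 mm over their backs; the gripper's body (75 mm by 178 mm) begins 61 mm behind the grasp point.
Start: joints at [1.056, 0.091, 1.231, -0, 1.82, -0.057], TCP at [0.265, 0.538, 0.231] pointing down, gripper open.
Joint ranges: [-2.87, 2.87], [-0.86, 2.18], [0.17, 2.46], [-1.51, 4.65], [0.06, 2.69], [-2.65, 2.65]. Speed limits (rad/s): [2.57, 2.57, 3.01, 3.14, 3.14, 3.14].

### API

Orientations are given as a unit quaternion [w, x, y, z].
In Python, from bench import * gives the robot as it stands. Calls block until the motion is done:
- move_to(position, orientation): joint-space move of the TCP to a pose.
- move_l(position, speed=0.15, orientation=None): straight line of the TCP; orientation=None keeps the orientation; speed is the mean speed in m/s.
- movej(angles): joint-space move.
- gripper_open() and close(): open the fingers fully, or close them until they stop; the grip force is fixed at half the most.
- hold(seconds).
- inverse_kinematics(position, orientation): joint angles nearest the present ones, or None.
- state(): the state.
- get_image(name): name is "side" or "top"; returns a dict with "frame" (420x560x3 uint8, blue, green, red), "depth" (420x560 float32, m along the optical axis (not along the pixel's ray), 0 where there is no reading), "camera_matrix" (3x3 intrinsics, pixels), "view" (4x4, takes a point from world to camera coordinates). Camera axes: x right, y up, looking along -z (the intrinsics and any distortion apply to the point x, -y, -z); pixel columns grow to the right and rows downward; lengths in m; the calibration is good to about 2 mm. A picture is of the moment at which its call begins.
A pose or a line that the arm cannot do raises IKError and nothing moves.
- job_done(): hands the job in, once; it reports no verdict.
The state is a dict: "time": time; "joint_pos": joint angles; "dq": joint speeds; "joint_torque": joint torques, N m; "ee_pos": TCP position; "ee_rot": TCP orientation; "ft_force": force on the tool from outside, world axes, zero at the start; "moment": the same for the moment, N m; "finger_gap": finger opening in m.
Only numpy, scipy, OpenCV 4.12 (cv2) and the standard library are available. Lean on these libraries where they do the work, as an engineer would, in place of code of your own. Each camera call takes 0.05 s, during which the arm holds its last target.

### The job

The label roll in the tube labeller has just been changed. Press its hinged cover down until it snaps shut past its catch, then swing the sprung roller arm away from the labelled tube by its blue post, all the way to its stop, and hold it there so that a colleague can lift the tube out. Finish while still holding the arm against its stop; leave the tube standing in its nest and do not disturb the tape roll and the timer beside the labeller.

Things in the scene. Friction and masses are not known exactly. Their poses are not given: they have to be found in the camera images.
- labeller: fixed white bench-top tube labeller; origin on the bench under its middle, front (panel) to -x, y left, z up. Points below: this frame, mm. Body x -106..106, y -153..137. Left: roll bay, x -50..100, y 10..135, top z 102 with the grey cover shut; panel before it up to z 70. Right: deck at z 40 with drive roller (dia 28, to z 108) at (0,-20), tube nest at (0,-40), sprung roller arm
- cover (a joint): angle of the grey roll cover, rad: 0 shut, grows as its front edge rises, 1.1 wide open. Starts part open; a stiff hinge (about 1 N at the front edge) keeps it where left. At about 0.09 it meets a sprung catch: push past with 5 to 10 N at the front edge; below about 0.02 it is drawn to 0 and stays shut (7 N to lift again). Short of that it stays ajar
- cover_press (a point): place to press: middle of three thumb ribs on the cover's top face, mid-width (127), 18 mm in from its front edge (a lip sticks out 8 more), 128 mm from the hinge axis along the cover and 8 above it; at (-36, 72.5, 102) when shut. Its z axis is the normal of the top face
- cover_hinge (a point): point on the cover's hinge axis, which runs along the labeller's y at its rear: (92, 72.5, 94)
- roller_arm (a joint): angle of the sprung roller arm, rad: 0 at rest, pointing to the labeller's front, its white rollers at the tube; grows counter-clockwise seen from above, the free end going to the labeller's right (-y) and back, away from the tube; solid stop at 0.90. A spring drives it back: about 2 N at the post at rest, 4.6 N at the stop; it flies back when let go
- post (a point): on the axis of the blue ridged post at the arm's free end: dia 12, from the arm's top plate (z 95) up to z 141; this point at z 119, 115 mm from the pivot axis; at (-55,-56) at rest, (-11,-146) at the stop. Grip it from above or push on it. Nothing stands above z 100 within 40 mm of its path
- pivot_axis (a point): the arm's vertical pivot axis, at (60, -56, 61). The arm: two aluminium plates 14 wide, 117 long from here, one above the other (z 62 to 95), two white rollers between them, the blue post standing at the free end
- tube: loose capped blood tube with red cap, 16 across the cap, 81 long, standing in the nest at (0, -40.5), underside at z = 44, top at z = 125; it has a little play and leans up to 0.15 rad. Leave it standing
- tape: loose roll of cream masking tape lying flat beside the labeller, diameter 75, 24 high; origin under its centre. Leave alone
- clock: loose white bench timer lying flat, 60 x 68 x 21; origin under its centre. Leave alone

How it is judged:
On the way, in this order (a step that is already met when the one before it is completed fails the run):
1. the cover is pressed shut past its catch (value of joint cover below 0.02 rad), for 0.2 s.
2. the roller arm is wound to its stop and held there (value of joint roller_arm above 0.84 rad), for 0.5 s.
At the end, for the whole second after the job is handed in: the cover is latched shut (under 0.02 rad); the roller arm is at its stop (over 0.84 of 0.90 rad), held there by the robot with more than 1 N, through the last second; the tube stands in its nest (under 0.3 rad tilt, moved under 12 mm); tape roll and timer moved under 20 mm (value of joint cover below 0.02 rad and value of joint roller_arm above 0.84 rad and contact force between any of the fingers, the arm and roller_arm above 1 N and angle between tube's own z axis and vertical below 0.3 rad and distance of tube from where it was at the start of the episode below 0.012 m and distance of each of tape, clock from where it was at the start of the episode below 0.02 m); the arm keeps its last pose, push and grip.
It fails at once if the tube is knocked over or out of its nest (angle between tube's own z axis and vertical above 0.5 rad or distance of tube from where it was at the start of the episode above 0.03 m).
It fails at once if the tape roll or the timer is shoved away (distance of any of tape, clock from where it was at the start of the episode above 0.03 m).
It also fails if it takes over 45 s, if anything falls off the work surface, if the arm or the gripper's body presses on something with over 40 N, if the wrist force passes 120 N, or if a joint passes its speed limit or range.

## Working session

There is one attempt and no reset: what is moved stays moved. The work goes in short steps, each a Python script; the robot and the scene stay as the last script left them, time stands still between calls to the robot, and variables do not carry over. Pictures are saved under pics/ and viewed, and the job is handed in when it is done.

```bash
ls; mkdir -p pics
python3 - <<'E'
from bench import *
import cv2, numpy as np
for n in ("side","top"):
    im=get_image(n); cv2.imwrite(f"pics/{n}0.png",im["frame"]); np.savez(f"{n}0.npz",**im)
    print(n,im["camera_matrix"].tolist(),np.round(im["view"],4).tolist())
print(state())
E
```

```text
pics
side [[390.0095357459392, 0.0, 279.4341376435453], [0.0, 390.0095357459392, 208.26206380385955], [0.0, 0.0, 1.0]] [[0.9985, -0.0513, 0.0193, -0.5314], [0.0111, 0.5344, 0.8451, -0.1917], [-0.0537, -0.8436, 0.5342, -0.8625], [0.0, 0.0, 0.0, 1.0]]
top [[501.14664864522655, 0.0, 279.68651233374715], [0.0, 501.14664864522655, 210.59108274050124], [0.0, 0.0, 1.0]] [[0.0177, -0.9997, 0.0176, 0.1323], [0.9968, 0.019, 0.078, -0.5578], [-0.0783, 0.0162, 0.9968, -1.0785], [0.0, 0.0, 0.0, 1.0]]
{'time': 0.1, 'joint_pos': array([ 1.05628495e+00,  9.17900525e-02,  1.23173876e+00, -1.61030453e-05,
        1.81981574e+00, -5.67266888e-02]), 'dq': array([ 0.00184547, -0.001551  , -0.00230751,  0.00044048,  0.00047343,
       -0.00038165]), 'joint_torque': array([ 2.32485443e-03, -4.47863245e+01, -4.07568312e+01,  6.99943118e-02,
        2.85055011e-02, -9.43362397e-05]), 'ee_pos': array([0.26507427, 0.53799129, 0.22963115]), 'ee_rot': array([-2.39311097e-04,  2.26900737e-01,  9.73917496e-01, -8.42660735e-04]), 'ft_force': array([ 0.37619377, -0.74137979,  0.08417409]), 'moment': array([0.04055944, 0.03610366, 0.01255727]), 'finger_gap': 0.08789349596116465}
```

View pics/side0.png

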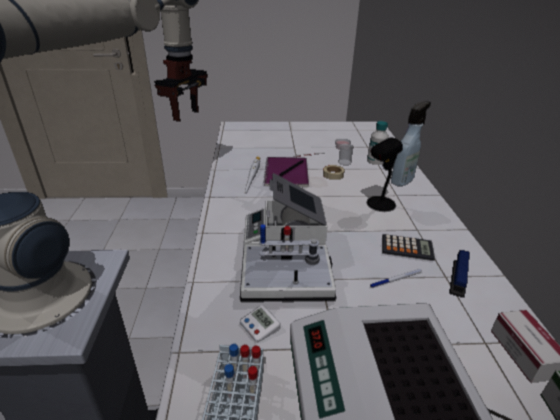

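View pics/top0.png

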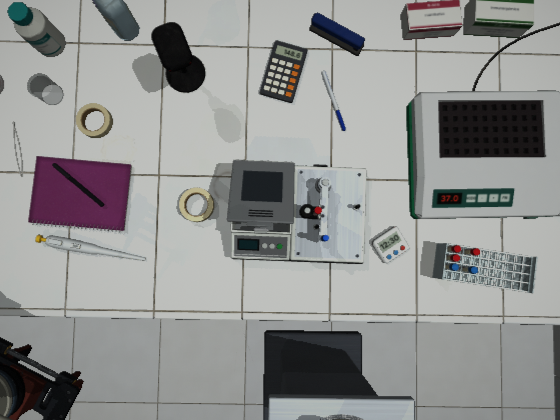

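```bash
cat > h.py <<'E'
import numpy as np, cv2
def load(n): return dict(np.load(n+".npz"))
def ray(im,uv):
    K=im["camera_matrix"];V=im["view"];R=V[:3,:3];t=V[:3,3]
    d=np.linalg.inv(K)@np.array([uv[0],uv[1],1.]); d=np.array([d[0],-d[1],-d[2]])
    return -R.T@t, R.T@d
def onz(im,uv,z):
    c,d=ray(im,uv); return c+d*(z-c[2])/d[2]
def pix(im,p):
    q=im["view"][:3,:3]@np.asarray(p)+im["view"][:3,3]; q=np.array([q[0],-q[1],-q[2]]); q=im["camera_matrix"]@q; return q[:2]/q[2]
def dep(im,uv):
    c,d=ray(im,uv); return c+d*im["depth"][int(round(uv[1])),int(round(uv[0]))]
def cross(a,ua,b,ub):
    c1,d1=ray(a,ua);c2,d2=ray(b,ub)
    s=np.linalg.lstsq(np.c_[d1,-d2],c2-c1,rcond=None)[0]
    p,q=c1+s[0]*d1,c2+s[1]*d2
    return (p+q)/2,np.linalg.norm(p-q)
E
python3 - <<'E'
from h import *
t=load("top0");s=load("side0")
cv2.imwrite("pics/topc.png",cv2.resize(t["frame"][145:275,215:415],None,fx=4,fy=4,interpolation=cv2.INTER_CUBIC))
cv2.imwrite("pics/sidec.png",cv2.resize(s["frame"][165:345,230:350],None,fx=3.3,fy=3.3,interpolation=cv2.INTER_CUBIC))
for n,im,(r0,r1,c0,c1) in (("top",t,(145,275,225,370)),("side",s,(165,305,235,345))):
    hsv=cv2.cvtColor(im["frame"],cv2.COLOR_BGR2HSV)
    for nm,m in (("blue",cv2.inRange(hsv,(105,120,60),(130,255,255))),("red",cv2.inRange(hsv,(0,150,80),(8,255,255))|cv2.inRange(hsv,(172,150,80),(180,255,255)))):
        mm=np.zeros_like(m);mm[r0:r1,c0:c1]=m[r0:r1,c0:c1]
        k,l,st,ce=cv2.connectedComponentsWithStats(mm)
        for i in range(1,k):
            if st[i,4]>3: print(n,nm,st[i],ce[i].round(1))
E
```

```text
top blue [323 235   6   6  32] [325.3 237.5]
top red [315 207   7   7  40] [317.8 209.9]
side blue [260 224   5  15  52] [262.2 230.1]
side blue [261 240   4   3  10] [262.5 241. ]
side red [285 226   6   4  19] [287.2 227.7]
```

View pics/topc.png

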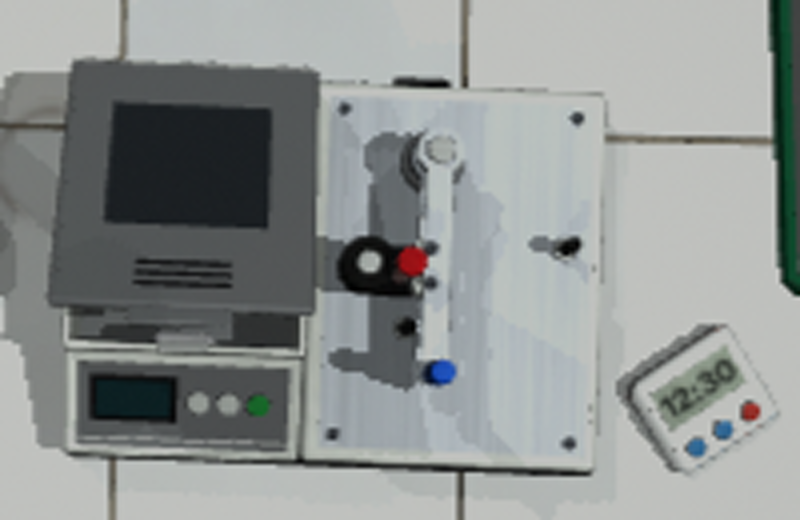

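View pics/sidec.png

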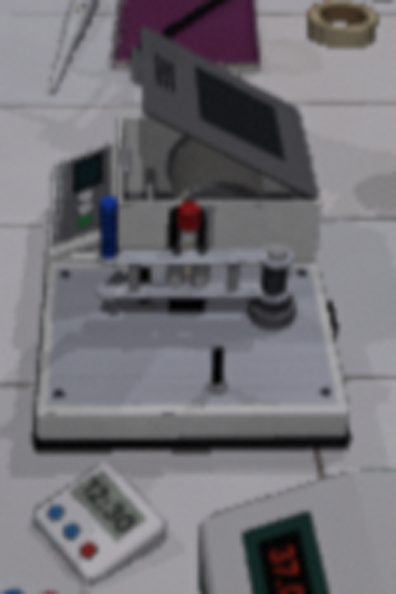

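Run:
```python
from h import *
t=load("top0");s=load("side0")
C=lambda x,y:(215+(x+.5)/4-.5,145+(y+.5)/4-.5)
post=onz(t,(325.2,237.7),.141); cap=onz(t,(317.8,209.9),.125)
print("post",post,dep(t,(325,237)),"cap",cap,dep(t,(318,210)))
piv=onz(t,C(441,150),.1); print("piv",piv,dep(t,C(441,150)))
dr=onz(t,C(369,262),.108);print("drive",dr,dep(t,C(369,262)))
tr=onz(t,C(605,95),.04);br=onz(t,C(592,470),.04);print("right corners",tr,br,dep(t,C(598,100)),dep(t,C(585,460)))
print("arm yaw",np.arctan2(*(piv-post)[[1,0]]),"len",np.linalg.norm((piv-post)[:2]),"side edge yaw",np.arctan2(*(tr-br)[[1,0]]))
# side post two view
print("cross post top",cross(t,(325.2,237.7),s,(262,224.5)),"cap",cross(t,(317.8,209.9),s,(287.3,226.5)))
# deck fit points
src=np.array([[-.055,-.056],[0,-.0405],[.06,-.056],[0,-.02],[.106,-.153],[-.106,-.153]])
dst=np.array([post[:2],cap[:2],piv[:2],dr[:2],tr[:2],br[:2]])
a=src-src.mean(0);b=dst-dst.mean(0);H=a.T@b
th=np.arctan2(H[0,1]-H[1,0],H[0,0]+H[1,1]);R=np.array([[np.cos(th),-np.sin(th)],[np.sin(th),np.cos(th)]])
o=dst.mean(0)-R@src.mean(0);print("yaw",th,"o",o,"res mm",((src@R.T+o-dst)*1000).round(1).tolist())
np.savez("fit.npz",th=th,o=o)
# cover plane
pts=[]
for x in range(80,310,6):
    for y in range(70,300,6): pts.append(dep(t,C(x,y)))
P=np.array(pts);L=np.c_[(P[:,:2]-o)@R,P[:,2]]
A=np.c_[L[:,0],np.ones(len(L))];c=np.linalg.lstsq(A,L[:,2],rcond=None)[0]
r=L[:,2]-A@c
k=abs(r)<.006;c=np.linalg.lstsq(A[k],L[k,2],rcond=None)[0]
print("cover n",k.sum(),len(k),c,"angle",np.arctan(-c[0]),"x range",L[k].min(0),L[k].max(0))
print("ribs",[ (np.r_[(q[:2]-o)@R,q[2]]).round(4) for q in (dep(t,C(183,260)),dep(t,C(183,272)),dep(t,C(183,284)))])
```

```text
post [0.49454277 0.0549594  0.141     ] [0.49593756 0.05520477 0.13952165] cap [0.54986433 0.0685443  0.125     ] [0.54982307 0.0679716  0.1231467 ]
piv [0.60919624 0.05240226 0.1       ] [0.60994009 0.05182861 0.09460035]
drive [0.55036882 0.08906472 0.108     ] [0.55047687 0.0889698  0.10665771]
right corners [ 0.64939367 -0.04297467  0.04      ] [ 0.44633671 -0.03685542  0.04      ] [ 0.64638446 -0.03896059  0.04112521] [ 0.451586   -0.03328163  0.03880514]
arm yaw -0.02229943439668642 len 0.1146819773171233 side edge yaw -0.03012653926359779
cross post top (array([0.49413899, 0.05518396, 0.14309157]), np.float64(0.000698682752209129)) cap (array([0.55037866, 0.06872521, 0.1272399 ]), np.float64(0.001389254702500693))
yaw -0.02469025886842278 o [0.55108619 0.11060303] res mm [[0.2, 1.0], [0.2, 1.6], [0.5, 0.7], [0.2, 1.5], [3.9, -2.0], [-5.0, -2.9]]
cover n 397 1521 [-0.64978422  0.15854165] angle 0.576223514146896 x range [0.01922338 0.01183302 0.10802382] [0.07278577 0.1266854  0.14881117]
ribs [array([-0.0075,  0.071 ,  0.1613]), array([-0.0133,  0.0707,  0.1615]), array([-0.0195,  0.0703,  0.1693])]
```

```bash
cat >> h.py <<'E'
from scipy.spatial.transform import Rotation as Ro
# frame from post, cap, pivot, drive roller (deck corners are rounded, left out)
_src=np.array([[-.055,-.056],[0,-.0405],[.06,-.056],[0,-.02]])
_dst=np.array([[.4945,.0550],[.5499,.0685],[.6092,.0524],[.5504,.0891]])
_a=_src-_src.mean(0);_b=_dst-_dst.mean(0);_H=_a.T@_b
TH=np.arctan2(_H[0,1]-_H[1,0],_H[0,0]+_H[1,1]);RL=Ro.from_euler('z',TH)
_o=_dst.mean(0)-(RL.as_matrix()[:2,:2]@_src.mean(0));O=np.r_[_o,0]
def W(p): return RL.apply(p)+O
def quat(R): return R.as_quat()[[3,0,1,2]]
def down(yaw): # tool z down, tool y at labeller angle -90deg+yaw
    y=np.array([np.sin(yaw),-np.cos(yaw),0.]);z=np.array([0,0,-1.]);x=np.cross(y,z)
    return RL*Ro.from_matrix(np.c_[x,y,z])
def press(a,clear):
    "TCP pose with tips on the press point at cover angle a, standing off by clear along the normal"
    n=np.array([np.sin(a),0,np.cos(a)]);u=np.array([-np.cos(a),0,np.sin(a)])
    p=np.array([.092,.0725,.094])+.128*u+.008*n+(clear+.008)*n
    return W(p),quat(RL*Ro.from_euler('y',a)*RL.inv()*down(0))
def postpose(a,r=.115,ztip=.104):
    p=np.array([.06,-.056,0])+r*np.array([-np.cos(a),-np.sin(a),0]); p[2]=ztip+.008
    return W(p),quat(down(a))
E
python3 - <<'E'
from h import *
from bench import *
print(TH,O)
t=load("top0");s=load("side0")
p,q=press(.5,-.008);print(p,pix(t,p),pix(s,p)); 
for a in (.55,.45,.3): print(a,pix(t,press(a,-.008)[0]),pix(s,press(a,-.008)[0]))
for a,c in ((.6,.06),(.5,.0),(.25,0),(0,0),(-.03,0)):
    p,q=press(a,c);print(a,p.round(4),q.round(3),inverse_kinematics(p,q))
for a,z in ((0,.2),(0,.104),(.45,.104),(.9,.104)):
    p,q=postpose(a,ztip=z);print(a,p.round(4),q.round(3),inverse_kinematics(p,q))
E
```

```text
-0.02327601316649578 [0.55075403 0.10939241 0.        ]
[0.53595069 0.18225668 0.16238713] [260.00393936 214.47967876] [278.43518931 188.35028542]
0.55 [260.02598225 212.41485081] [279.92393357 186.45443815]
0.45 [259.99028392 216.38772017] [277.06379721 190.29601373]
0.3 [259.99856072 221.14175641] [273.67956874 196.37365156]
0.6 [0.5817 0.1812 0.229 ] [-0.003  0.955 -0.011 -0.296] [0.1815279  0.66508925 0.62726841 0.17710659 2.43164669 1.87549622]
0.5 [0.5398 0.1822 0.1694] [-0.003  0.969 -0.011 -0.247] [0.20146433 0.43962773 1.00421024 0.13093155 2.18306409 1.84432389]
0.25 [0.5244 0.1825 0.1412] [-0.001  0.992 -0.012 -0.125] [0.23474706 0.187898   1.30180248 0.0666102  1.89327294 1.84227199]
0 [0.5165 0.1827 0.11  ] [ 0.     1.    -0.012  0.   ] [ 2.77934991e-01 -3.93715785e-02  1.57671754e+00 -4.44089210e-16
  1.60424669e+00  1.87200733e+00]
-0.03 [0.516  0.1827 0.1062] [ 0.     1.    -0.012  0.015] [ 0.28382838 -0.06482841  1.6084224  -0.00906777  1.56940154  1.8777837 ]
0 [0.4945 0.0547 0.208 ] [ 0.     1.    -0.012  0.   ] [ 4.17541275e-02 -1.88779627e-01  1.54161258e+00 -4.44089210e-16
  1.78875970e+00  1.63582647e+00]
0 [0.4945 0.0547 0.112 ] [ 0.     1.    -0.012  0.   ] [ 4.17541275e-02 -1.78400064e-01  1.70217730e+00 -4.44089210e-16
  1.61781542e+00  1.63582647e+00]
0.45 [0.5047 0.0044 0.112 ] [0.    0.977 0.212 0.   ] [-5.86647899e-02 -1.58083799e-01  1.68411501e+00 -4.44089210e-16
  1.61556144e+00  1.08540755e+00]
0.9 [ 0.5359 -0.0364  0.112 ] [0.    0.905 0.424 0.   ] [-1.31136066e-01 -6.91800570e-02  1.60189200e+00 -4.44089210e-16
  1.60888072e+00  5.62936274e-01]
```

Run:
```python
from h import *
from bench import *
close()
p,q=press(.6,.05); 
move_to(p+[0,0,.06],q)
move_l(p,.1)
p,q=press(.57,.01); move_l(p,.08,orientation=q)
s=state();F0=s["ft_force"];np.save("F0.npy",F0);print(s["time"],s["ee_pos"],p,F0,s["finger_gap"])
im=get_image("side");cv2.imwrite("pics/side1.png",cv2.resize(im["frame"][120:320,200:400],None,fx=3,fy=3))
for a in (.54,.5,.45):
    p,q=press(a,0.); move_l(p,.06,orientation=q); s=state();print(a,(s["ft_force"]-F0).round(2),(s["ee_pos"]-p).round(4))
print(s["time"])
im=get_image("side");cv2.imwrite("pics/side2.png",cv2.resize(im["frame"][120:320,200:400],None,fx=3,fy=3))
```

```text
4.6417 [0.55098521 0.18189524 0.18581743] [0.55070896 0.1819131  0.18496233] [ 0.40243787 -0.0623929  -0.26680232] 0.0004734341030311772
0.54 [-0.55  0.31  0.45] [0.     0.     0.0004]
0.5 [-1.08 -0.21 -0.3 ] [-0.      0.0001  0.0009]
0.45 [-0.99  0.14  0.09] [-0.0002  0.0001  0.0007]
5.5833
```

View pics/side2.png

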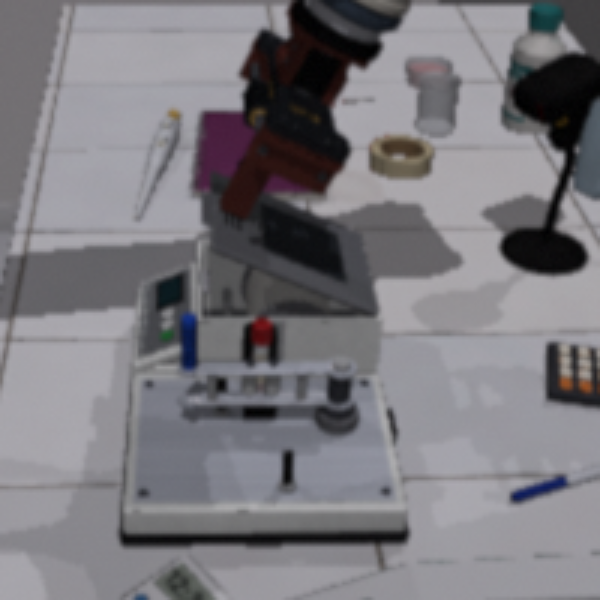

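The picture shows the closed fingertips (about 237,215 in the crop) on the cover's thumb ribs, with the cover starting down. I'll follow the arc and check the force at each step.

Run:
```python
from h import *
from bench import *
F0=np.load("F0.npy")
for a in (.35,.25,.16,.11,.09,.07,.05,.035,.02,.01,0,-.01,-.02,-.03,-.04):
    p,q=press(a,0.); move_l(p,.06,orientation=q); hold(.05); s=state();f=s["ft_force"]-F0;print(a,f.round(2),((s["ee_pos"]-p)*1000).round(1))
    if f[2]>16: break
print(s["time"])
im=get_image("side");cv2.imwrite("pics/side3.png",cv2.resize(im["frame"][120:320,200:400],None,fx=3,fy=3))
```

```text
0.35 [-0.53  0.21 -0.14] [ 0.1 -0.   0.3]
0.25 [0.2  0.27 0.08] [ 0.2 -0.   0.2]
0.16 [-0.66  0.44 -0.71] [ 0.2 -0.   0.3]
0.11 [-0.08 -0.07  0.21] [ 0.1 -0.   0.3]
0.09 [-1.03 -0.75  1.77] [0.1 0.  0.2]
0.07 [-1.18 -1.41  5.28] [0.2 0.  1. ]
0.05 [-1.   -0.76  6.53] [ 0.3 -0.   1. ]
0.035 [-1.04 -1.46  6.59] [0.2 0.  0.7]
0.02 [-0.49 -0.67  0.58] [-0.1  0.  -0.3]
0.01 [-1.08  0.61  1.19] [-0.2 -0.  -0.5]
0 [ 0.58 -0.37  2.51] [ 0.1 -0.   0.1]
-0.01 [-2.9  -2.76  6.4 ] [ 0.1 -0.   1.3]
-0.02 [-4.   -1.   11.77] [0.2 0.  2.4]
-0.03 [-6.97 -2.27 16.44] [0.3 0.  3.6]
10.1667
```

View pics/side3.png

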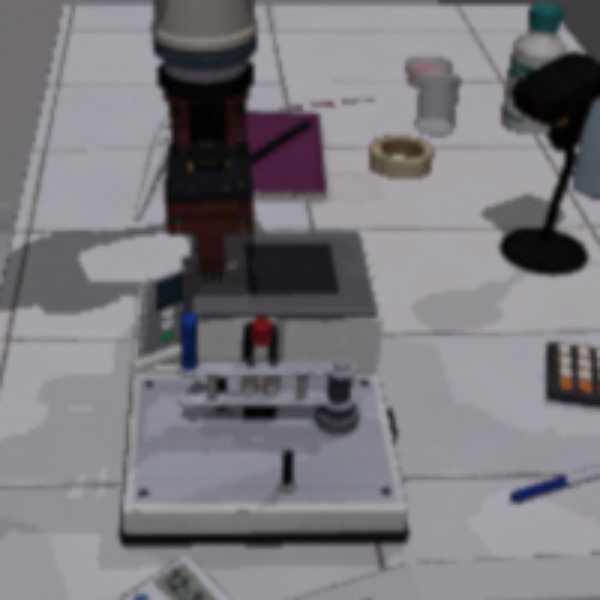

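The catch force peaked at about 6.6 N, dropped to 0.6 N, and then came up against a solid stop at about 0 rad. The picture shows the cover lying flat, so it looks latched. Next I lift off, move over the post and check the cover.

Run:
```python
from h import *
from bench import *
p,q=press(0,0)
move_l(p+[0,0,.09],.15,orientation=q)
gripper_open()
p,q=postpose(0,ztip=.165); move_to(p,q)
t=get_image("top");s=get_image("side")
np.savez("top1.npz",**t)
cv2.imwrite("pics/top4.png",cv2.resize(t["frame"][145:275,215:415],None,fx=4,fy=4));cv2.imwrite("pics/side4.png",cv2.resize(s["frame"][120:320,200:400],None,fx=3,fy=3))
L=[]
for u in range(240,285,3):
    for v in range(175,235,3): L.append(RL.inv().apply(dep(t,(u,v))-O))
L=np.array(L);k=(L[:,1]>.02)&(L[:,1]<.125)&(L[:,0]>-.04)&(L[:,0]<.08)&(L[:,2]<.13)&(L[:,2]>.09)
A=np.c_[L[k,0],np.ones(k.sum())];print(k.sum(),np.linalg.lstsq(A,L[k,2],rcond=None)[0],L[k,2].min(),L[k,2].max())
st=state();print(st["time"],st["ft_force"],st["ee_pos"],p)
```

```text
266 [0.00131267 0.09992339] 0.09516188304704354 0.10503372083718143
13.0583 [ 0.34245995 -0.19837844  0.08756729] [0.49488998 0.05566991 0.17355383] [0.49446559 0.05468765 0.173     ]
```

View pics/side4.png

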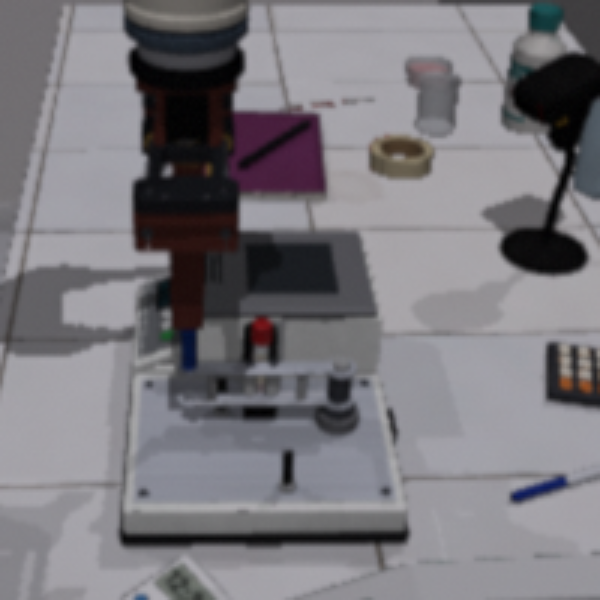

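View pics/top4.png

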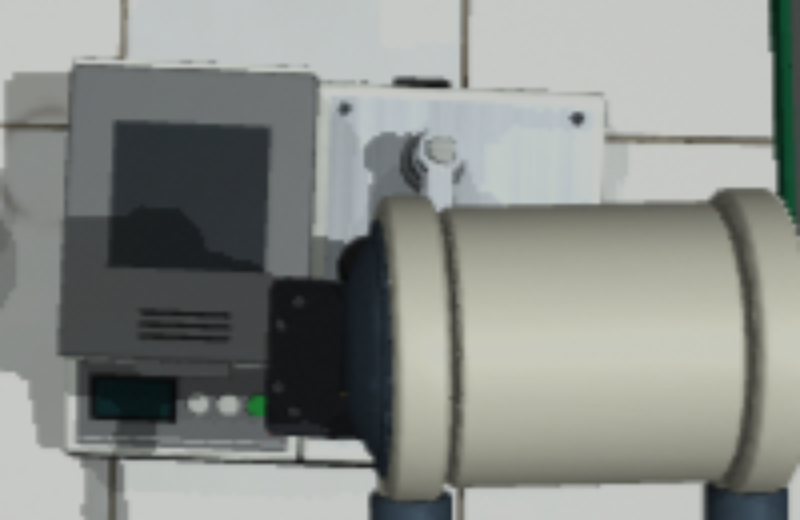

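The cover slope from depth is 0.001, so it is shut. Now I descend around the post, biased slightly away from the tube, grip it and swing the arm.

Run:
```python
from h import *
from bench import *
p,q=postpose(.025,ztip=.165); move_l(p,.05,orientation=q)
p,q=postpose(.025,ztip=.104); move_l(p,.1)
F0=state()["ft_force"]
print("down",F0)
close(); s=state();print("gap",s["finger_gap"],s["ft_force"]-F0,s["time"])
np.save("F1.npy",F0)
if s["finger_gap"]>.009:
  for a in (.1,.2,.3,.4,.5,.6,.7,.8):
    p,q=postpose(a); move_l(p,.1,orientation=q); s=state();f=s["ft_force"]-F0
    print(a,f.round(1),round(s["finger_gap"],4),((s["ee_pos"]-p)*1000).round(1))
    if np.linalg.norm(f)>30: break
print(s["time"])
im=get_image("side");cv2.imwrite("pics/side5.png",cv2.resize(im["frame"][120:320,200:400],None,fx=3,fy=3))
```

```text
down [ 0.44701348  0.56901224 -0.86501486]
gap 0.011346819371195324 [-2.35405016  1.36401212  1.64035728] 15.225
0.1 [-1.1  1.4  1.6] 0.0113 [-0.2  0.2 -0. ]
0.2 [-1.8  1.6  1.1] 0.0114 [-0.2  0.2 -0. ]
0.3 [-4.9  1.4  2.9] 0.0114 [-0.3  0.3 -0. ]
0.4 [-4.6  1.   4.8] 0.0114 [-0.4  0.3 -0.1]
0.5 [-6.3  0.3  3.8] 0.011 [-0.6  0.3 -0.1]
0.6 [-6.2  0.4  3.9] 0.0112 [-0.6  0.2 -0.1]
0.7 [-8.  -1.4  4.8] 0.0113 [-0.7  0.1 -0. ]
0.8 [-6.6 -1.7  5. ] 0.0113 [-0.7 -0.1 -0. ]
17.3417
```

View pics/side5.png

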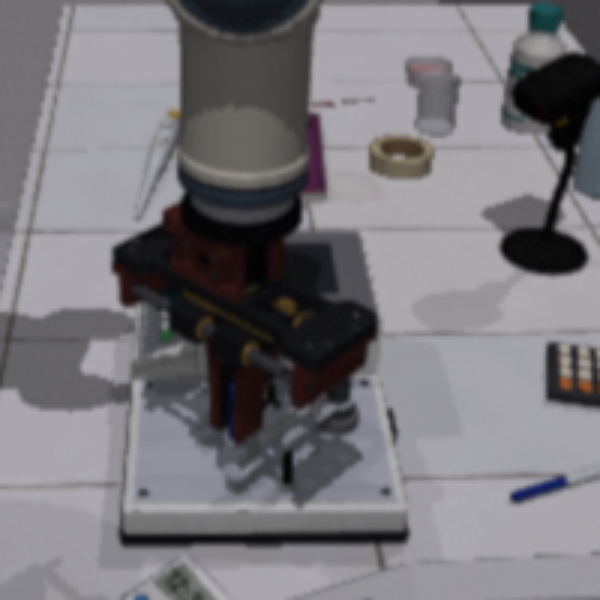

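The post is held between the fingers (about 235,400) and the arm plates are nearly at the black stop pin (288,465). I'll go on in small steps until the stop force appears.

Run:
```python
from h import *
from bench import *
F0=np.load("F1.npy")
for a in (.84,.87,.885,.9,.91,.92,.93,.94):
    p,q=postpose(a); move_l(p,.05,orientation=q); hold(.1); s=state();f=s["ft_force"]-F0
    tv=RL.apply([np.sin(a),-np.cos(a),0]); piv=W([.06,-.056,0]); d=s["ee_pos"]-piv; 
    ang=np.arctan2(-d[1],-d[0])-TH
    print(a,f.round(1),"tang",round(-f@tv,1),"tcp angle",round(ang,3),"r",round(np.hypot(*d[:2]),4),"gap",round(s["finger_gap"],4))
    if -f@tv>14: break
hold(.6);s=state();print(s["time"],s["ft_force"]-F0)
for n in ("side","top"):
    im=get_image(n);np.savez(n+"6.npz",**im)
    if n=="side":cv2.imwrite("pics/side6.png",cv2.resize(im["frame"][150:310,220:360],None,fx=3.7,fy=3.7,interpolation=cv2.INTER_CUBIC))
    else: cv2.imwrite("pics/top6.png",cv2.resize(im["frame"][145:275,165:415],None,fx=3.2,fy=3.2,interpolation=cv2.INTER_CUBIC))
```

```text
0.84 [-7.4 -2.1  4.6] tang 3.9 tcp angle 0.834 r 0.1156 gap 0.0116
0.87 [-8.2 -2.3  3.9] tang 4.6 tcp angle 0.864 r 0.1157 gap 0.0115
0.885 [-7.6 -1.6  3.1] tang 4.8 tcp angle 0.879 r 0.1157 gap 0.0114
0.9 [-7.3 -2.6  3.5] tang 4.0 tcp angle 0.894 r 0.1157 gap 0.0113
0.91 [-8.6 -1.5  3.8] tang 5.7 tcp angle 0.904 r 0.1157 gap 0.0117
0.92 [-8.8 -2.8  5.2] tang 5.1 tcp angle 0.911 r 0.1157 gap 0.0116
0.93 [-11.9   0.7   5.4] tang 9.8 tcp angle 0.914 r 0.1157 gap 0.0112
0.94 [-15.6   2.    7.6] tang 13.6 tcp angle 0.917 r 0.1157 gap 0.0114
20.7917 [-15.75881274   1.67436924   7.86584453]
```

View pics/side6.png

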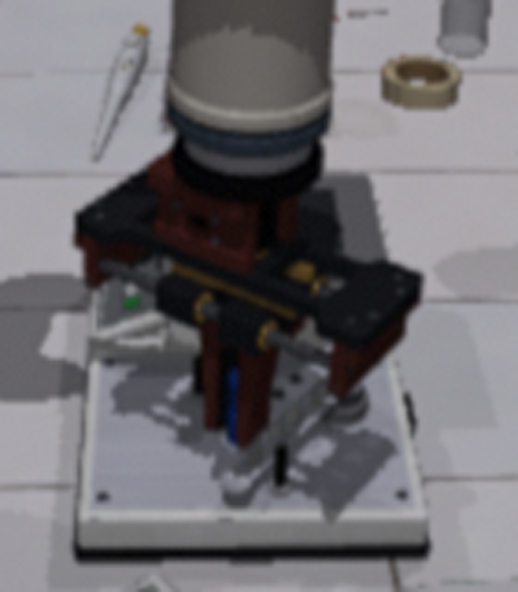

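View pics/top6.png

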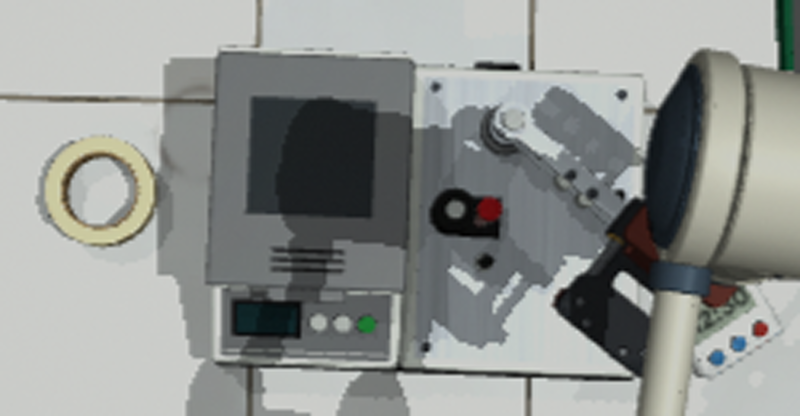

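The picture shows the cover flat, the red cap still at the nest, the arm swung about 50° to its stop, and the tape and timer in place. I'll compare these positions with the start, then hand in.

Run:
```python
from h import *
from bench import *
a=load("top0");b=load("top6")
def comp(im,lo,hi,box):
    hsv=cv2.cvtColor(im["frame"],cv2.COLOR_BGR2HSV);m=cv2.inRange(hsv,lo,hi);c0,r0,c1,r1=box
    mm=np.zeros_like(m);mm[r0:r1,c0:c1]=m[r0:r1,c0:c1];k,l,st,ce=cv2.connectedComponentsWithStats(mm);i=1+np.argmax(st[1:,4]);return ce[i],st[i,4]
for nm,lo,hi,box,z in (("cap",(0,150,60),(8,255,255),(300,195,335,225),.125),("tape",(15,45,80),(35,255,255),(170,180,222,230),.024),("timer red",(0,130,80),(10,255,255),(390,235,412,260),.021)):
    A,na=comp(a,lo,hi,box);B,nb=comp(b,lo,hi,box);print(nm,na,nb,((onz(b,B,z)-onz(a,A,z))*1000).round(1))
L=np.array([RL.inv().apply(dep(b,(u,v))-O) for u in range(238,285,3) for v in range(172,230,3)])
k=(L[:,1]>.02)&(L[:,1]<.125)&(L[:,0]>-.04)&(L[:,0]<.08)&(L[:,2]<.13)&(L[:,2]>.09)
print("cover slope",k.sum(),np.linalg.lstsq(np.c_[L[k,0],np.ones(k.sum())],L[k,2],rcond=None)[0])
s=state();print(s["time"],s["ft_force"]-np.load("F1.npy"),s["finger_gap"])
job_done()
```

```text
cap 1 1 [0. 0. 0.]
tape 498 518 [-0.1 -1.7  0. ]
timer red 14 14 [23.8 24.5  0. ]
cover slope 306 [-0.00051953  0.10009437]
20.8917 [-15.36539056   1.28320216   6.74126373] 0.011254525964453348
the job is handed in; nothing more can be done
```

The cap mask caught a single pixel and the timer reading is off, so I'm rechecking both on the saved pictures.

Run:
```python
from h import *
for n in ("top0","top6"):
    im=load(n);hsv=cv2.cvtColor(im["frame"],cv2.COLOR_BGR2HSV)
    m=cv2.inRange(hsv,(0,120,60),(10,255,255))|cv2.inRange(hsv,(170,120,60),(180,255,255))
    b=cv2.inRange(hsv,(95,100,80),(115,255,255))
    for nm,mk,(c0,r0,c1,r1),z in (("cap",m,(300,195,335,225),.125),("red button",m,(398,242,412,256),.021),("blue buttons",b,(380,245,402,265),.021)):
        q=np.zeros_like(mk);q[r0:r1,c0:c1]=mk[r0:r1,c0:c1];k,l,st,ce=cv2.connectedComponentsWithStats(q)
        print(n,nm,[(int(st[i,4]),ce[i].round(1).tolist(),onz(im,ce[i],z)[:2].round(4).tolist()) for i in range(1,k) if st[i,4]>3])
```

```text
top0 cap [(45, [317.7, 209.9], [0.5499, 0.0687])]
top0 red button [(14, [402.3, 247.5], [0.4793, -0.1273])]
top0 blue buttons [(15, [395.5, 252.1], [0.4689, -0.1124]), (14, [388.7, 256.5], [0.4592, -0.0975])]
top6 cap [(44, [317.6, 209.9], [0.5498, 0.0689])]
top6 red button [(14, [402.3, 247.5], [0.4793, -0.1273])]
top6 blue buttons [(15, [395.5, 252.1], [0.4689, -0.1124]), (14, [388.7, 256.5], [0.4592, -0.0975])]
```

I pressed the cover shut, swung the roller arm to its stop by the blue post, and handed the job in while still gripping the post and pushing on the stop. It took about 21 s of the 45 s.

- **Cover:** the catch force peaked at about 6.6 N, dropped as it snapped, then met a solid stop near 0 rad. The top camera's depth gave a cover slope of about 0.000–0.001 afterwards.
- **Roller arm:** the force rose sharply at a measured angle of about 0.91 rad, against a nominal stop of 0.90, which is within the fit error. The last tangential push was about 13.6 N, of which the spring accounts for about 4.6 N. The gripper gap of 11.3 mm on the 12 mm post shows it was still held.
- **Tube, tape and timer:**
  - The tube cap moved about 0.2 mm.
  - The tape reading shifted 1.7 mm, probably because the arm's shadow changed its colour mask.
  - The timer's buttons did not move.

**Failed checks:** two position checks in my last script before handing in were faulty. The cap mask caught a single pixel. The timer check showed a false 34 mm shift, most likely because it picked up something red other than the button, such as the gripper. The cap and timer figures above come from rechecking the same saved pictures after I had handed in.

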